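# Sort the ear-clinic instruments and drops after a session

### The job

Tidy the worktop after an ear examination: stand the two steel ear specula, wide mouth down, in the kidney-shaped steel dish, stand the two amber dropper bottles upright in the grey bin, and lay the tuning fork flat in the long shallow metal tray. Each must rest on the floor of its container, released and still. Leave the white jar and the roll of tape standing where they are.

Things in the scene. Friction and masses are not known exactly. Their poses are not given: they have to be found in the camera images.
- speculum_large: The larger of two polished steel ear specula: a funnel standing on its wide mouth, narrow end up. 42 mm tall; mouth collar 34 mm in diameter and straight for the lowest 12 mm (grip here), then tapering to a 10 mm neck. About 30 g. Origin: centre of the mouth, on the underside; z up along its axis.
- speculum_small: The smaller of two polished steel ear specula: a funnel standing on its wide mouth, narrow end up. 34 mm tall; mouth collar 24 mm in diameter and straight for the lowest 12 mm (grip here), then tapering to a 10 mm neck. About 30 g. Origin: centre of the mouth, on the underside; z up along its axis.
- bottle_tall: The taller, slimmer of two small amber glass dropper bottles with paper label, black collar and rubber teat, standing upright. Straight body 32 mm in diameter up to 54 mm, 93 mm tall in all. About 60 g. Origin: centre of the underside; z up.
- bottle_short: The shorter, wider of two small amber glass dropper bottles with paper label, black collar and rubber teat, standing upright. Straight body 38 mm in diameter up to 34 mm, 73 mm tall in all. About 60 g. Origin: centre of the underside; z up.
- fork: Aluminium tuning fork lying flat, 132 mm long, 9 mm thick, 45 g: two tines 24 mm wide over their outsides (x from -14 to +62 mm), a solid yoke as wide (x -26 to -14 mm) and a 9 mm round stem (x -70 to -26 mm). Origin: on the underside at its balance point, where the tines can be pinched from outside across the 24 mm. x runs along it, tines towards +x; z up.
- kidney_dish: Fixed kidney-shaped (bean-shaped) stainless steel dish, 204 mm long along its y, 96 mm wide, with walls 34 mm high (37 mm with the rounded rim) and 3 mm thick; floor 3 mm above its underside. It follows an arc, hollow side towards -x; its two round lobes (inner radius 46 mm) are centred at x = -11, y = +51 and -51 mm. Origin: underside, at mid length and mid width. z up.
- bin: Fixed open grey plastic bin, 140 mm along x, 170 mm along y, 50 mm high, walls and floor 4 mm thick. Origin: centre of the underside; z up.
- tray: Fixed shallow open aluminium tray, 95 mm along x, 190 mm along y (long side), 20 mm high, walls and floor 3 mm thick. Origin: centre of the underside; z up.
- jar: Bystander: closed white plastic jar, 44 mm in diameter, 42 mm tall, standing loose. To be left alone. Origin: centre of the underside; z up.
- tape: Bystander: roll of grey fabric tape lying flat, 56 mm in diameter, 25 mm high, loose. To be left alone. Origin: centre of the underside; z up.

How it is judged:
By the outcome, as a careful person would: the job done as asked, in the order asked, and still so for the second after the job is handed in, with the robot touching nothing.
It also fails if it takes over 144 s, if anything falls off the work surface, if the arm or the gripper's body presses on something with over 40 N, if the wrist force passes 120 N, or if a joint passes its speed limit or range.

### The arm

A 7-joint arm with a two-finger parallel gripper is mounted at the origin on the work surface. World frame = base frame: x ahead of the robot, y to its left, z up, the work surface at z = 0. Lengths are in m, angles in rad, forces in N, time in s.
With the tool pointing down it reaches from about 0.425 to 0.875 m from the base axis. Payload 4.7 kg.
Tool frame: the origin (TCP) lies midway between the tips of the shut fingers; the grasp point (between the pads) lies 19 mm behind it; z points along the fingers, y is the line along which they close (so a half turn about z gives the same grasp; the last joint's range is limited). The gripper opens to 87 mm and grips with 3 to 60 N. Pads are 19 mm wide; open, the fingers measure 117 mm over their backs; the gripper's body (75 mm by 190 mm) begins 51 mm behind the grasp point.
Start: joints at [1.336, 0.321, -0.07, 1.45, 0.023, 1.371, -0.057], TCP at [0.16, -0.63, 0.185] pointing down, gripper open.
Joint ranges: [-2.86, 2.86], [-0.3, 2.09], [-1.38, 1.24], [0.06, 2.45], [-1.56, 4.7], [0.09, 2.05], [-2.69, 2.69]. Speed limits (rad/s): [2.57, 2.57, 3.14, 3.14, 3.14, 3.14, 3.14].

### API

Orientations are given as a rotation vector (axis times angle).
In Python, from bench import ctrl gives the robot as it stands. The module is installed in compiled form; this text tells all that it offers.
- The arm moves only by the shell command python3 -m handwheel 'ROWS' [FORCE]. ROWS is JSON, a list of rows, each a list of 7 numbers: the finger opening in m, from 0 to 0.087, then the shift along the tool's x, y, z in m, then the turn, a rotation vector about the tool's x, y, z in degrees. A call has 1 to 12 rows; each row shifts and turns the commanded pose from where the row before left it, along the tool's axes as they then stand; what a row does not reach is not made up. A row lasts 1/8 s, in which the tool goes at most 62.5 mm and 10.7 degrees, less where a joint would pass 70% of its speed; a pose out of reach is approached as far as the arm can. A call is refused whole if a number of a shift passes 0.0625 or a number of a turn 10.7, either way. A call with a gripper value outside its range is refused whole. The fingers move at their own pace and stop on an object; FORCE is the grip in N (left out, the last holds). Time passes only in rows, so rows that do not move let the fingers close. It gives the time, the measured TCP pose, the force, the opening and the grip force at its end, in the units of the state.
- ctrl.get_state(): the state, without advancing time (a new reading comes with each control period).
- ctrl.get_image(name): name is "scene" or "top" or "wrist"; returns (picture, depth): 384x512x3 uint8, blue, green, red; 384x512 float32, m along the optical axis (not along the pixel's ray), 0 where there is no reading.
- ctrl.camera_info(name): a dict with "intrinsics" (3x3 intrinsics, pixels), "R" (3x3) and "t" (3): a world point X has camera coordinates R X + t. Camera axes: x right, y down, z forward; pixel columns grow to the right and rows downward; lengths in m; the calibration is good to about 2 mm. A picture is of the moment at which its call begins: read the wrist's pose just before it. camera_info takes no time and is no camera call; for the wrist camera it gives the pose at the moment of the call.
- ctrl.close_job(): hands the job in; it is judged then, once.
The state is a dict: "time": time; "joint_positions": joint angles; "qd": joint speeds; "joint_torque": joint torques, N m; "position": TCP position; "tool_rot": TCP orientation; "ft_force": force on the tool from outside, world axes, zero at the start; "torque": the same for the moment, N m; "grip_width": opening from 0.0 (shut) to 1.0 (fully open); "grip_force": force on a finger pad.
Only numpy, scipy, OpenCV 4.12 (cv2) and the standard library are available. Lean on these libraries where they do the work, as an engineer would, in place of code of your own. Each camera call takes 0.05 s, during which the arm holds its last target. There are 200 camera calls.

## Working session

There is one attempt and no reset: what is moved stays moved. The work goes in short steps, Python scripts to look and compute and a shell command to move; the robot and the scene stay as the last step left them, time stands still between calls to the robot, and variables do not carry over. Pictures are saved under pics/ and viewed, at most 14 in all, crops included, and the job is handed in when it is done.

```bash
mkdir -p pics; python3 - <<'E'
from bench import ctrl
import cv2,numpy as np
s=ctrl.get_state();print({k:np.round(v,3) for k,v in s.items()})
for n in("top","scene"):
    p,d=ctrl.get_image(n);cv2.imwrite(f"pics/{n}0.png",p);np.save(f"{n}0.npy",d)
    print(n,{k:np.round(v,3).tolist() for k,v in ctrl.camera_info(n).items()})
E
```

```text
{'time': np.float64(0.0), 'joint_positions': array([ 1.336,  0.322, -0.07 ,  1.452,  0.023,  1.371, -0.057]), 'qd': array([ 0.   , -0.   , -0.   , -0.001, -0.002,  0.001, -0.001]), 'joint_torque': array([ 0.0000e+00, -4.9128e+01, -4.0400e-01, -3.1252e+01, -6.4000e-02,
        4.4000e-02,  0.0000e+00]), 'position': array([ 0.16 , -0.629,  0.184]), 'tool_rot': array([-3.115e+00, -3.900e-01,  1.000e-03]), 'ft_force': array([ 0.06 , -0.581,  0.389]), 'torque': array([-0.003, -0.004,  0.016]), 'grip_force': np.float64(0.0), 'grip_width': np.float64(0.996)}
top {'intrinsics': [[377.596, 0.0, 262.374], [0.0, 377.596, 192.54], [0.0, 0.0, 1.0]], 'R': [[0.001, -1.0, -0.001], [-0.984, -0.001, -0.176], [0.176, 0.001, -0.984]], 't': [0.02, 0.539, 1.004]}
scene {'intrinsics': [[373.376, 0.0, 257.453], [0.0, 373.376, 194.664], [0.0, 0.0, 1.0]], 'R': [[-0.219, 0.975, -0.021], [0.582, 0.114, -0.806], [-0.783, -0.189, -0.592]], 't': [0.109, -0.301, 1.334]}
```

View pics/top0.png

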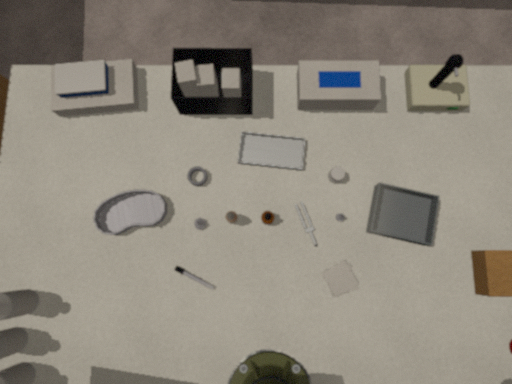

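View pics/scene0.png

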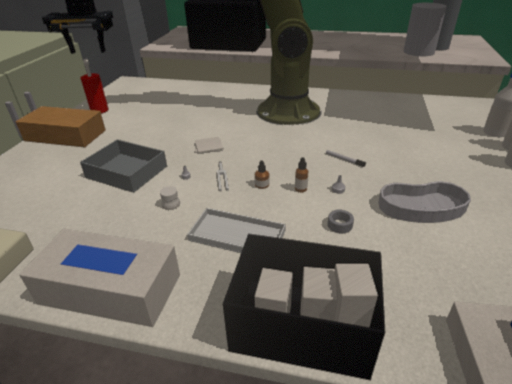

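Top view: kidney dish near (132,212), large speculum (201,224), two bottles (232,217) and (268,217), fork (307,225), small speculum (340,217), bin (403,214), tray (273,152), jar (338,174), tape (199,177). I'll enlarge the top view.

```bash
cat > h.py <<'E'
from bench import ctrl
import cv2,numpy as np
from scipy.spatial.transform import Rotation as Ro
def ray(ci,u,v,z):
    K=np.array(ci["intrinsics"]);R=np.array(ci["R"]);t=np.array(ci["t"])
    d=R.T@np.linalg.solve(K,[u,v,1.]);c=-R.T@t
    return c+d*(z-c[2])/d[2]
def cloud(ci,D):
    K=np.array(ci["intrinsics"]);R=np.array(ci["R"]);t=np.array(ci["t"])
    v,u=np.mgrid[:D.shape[0],:D.shape[1]]
    P=np.stack([(u-K[0,2])/K[0,0]*D,(v-K[1,2])/K[1,1]*D,D],-1)
    return (P-t)@R
E
python3 - <<'E'
from h import *
p=cv2.imread("pics/top0.png")
c=cv2.resize(p[160:260,85:285],None,fx=4,fy=4,interpolation=cv2.INTER_CUBIC)
d=cv2.resize(p[125:255,230:445],None,fx=3.7,fy=3.7,interpolation=cv2.INTER_CUBIC)
cv2.imwrite("pics/cL.png",c);cv2.imwrite("pics/cR.png",d)
P=cloud(ctrl.camera_info("top"),np.load("top0.npy"))
z=P[...,2].copy()
print("table z",np.median(z[240:260,100:170]))
m=np.zeros(z.shape,np.uint8);m[125:260,85:450]=(z[125:260,85:450]>0.006)
n,l,st,ce=cv2.connectedComponentsWithStats(m)
for i in range(1,n):
    if st[i,4]<8: continue
    q=P[l==i];r=cv2.minAreaRect(q[:,:2].astype(np.float32)*1000)
    print(np.round(ce[i]),st[i,4],"zmax",q[:,2].max().round(3),"mid",q[:,:2].mean(0).round(3),"rect",[np.round(x) for x in r])
E
```

```text
table z 0.00043784256756696025
[272. 150.] 384 zmax 1.083 mid [ 0.671 -0.008] rect [array([537.,  10.]), array([190., 366.]), np.float64(83.0)]
[197. 176.] 211 zmax 1.083 mid [0.592 0.207] rect [array([493., 113.]), array([332.,  55.]), np.float64(44.0)]
[336. 174.] 221 zmax 0.047 mid [ 0.594 -0.19 ] rect [array([ 596., -191.]), array([42., 40.]), np.float64(2.0)]
[405. 213.] 1208 zmax 1.083 mid [ 0.485 -0.377] rect [array([ 469., -222.]), array([185., 501.]), np.float64(5.0)]
[126. 211.] 739 zmax 1.083 mid [0.488 0.401] rect [array([463., 247.]), array([486., 140.]), np.float64(81.0)]
[383. 192.] 8 zmax 0.009 mid [ 0.549 -0.33 ] rect [array([ 550., -329.]), array([12.,  9.]), np.float64(83.0)]
[402. 196.] 8 zmax 0.01 mid [ 0.535 -0.384] rect [array([ 535., -383.]), array([ 6., 17.]), np.float64(34.0)]
[306. 223.] 176 zmax 0.014 mid [ 0.459 -0.105] rect [array([ 456., -107.]), array([131.,  24.]), np.float64(21.0)]
[231. 217.] 127 zmax 1.083 mid [0.468 0.103] rect [array([424.,  62.]), array([161.,  30.]), np.float64(42.0)]
[267. 217.] 157 zmax 0.075 mid [0.47  0.006] rect [array([471.,   6.]), array([35., 37.]), np.float64(0.0)]
[340. 217.] 57 zmax 0.036 mid [ 0.475 -0.199] rect [array([ 476., -201.]), array([20., 23.]), np.float64(4.0)]
[385. 216.] 15 zmax 0.009 mid [ 0.477 -0.33 ] rect [array([ 474., -329.]), array([21., 18.]), np.float64(66.0)]
[200. 223.] 113 zmax 0.046 mid [0.456 0.197] rect [array([456., 198.]), array([32., 31.]), np.float64(89.0)]
```

View pics/cL.png

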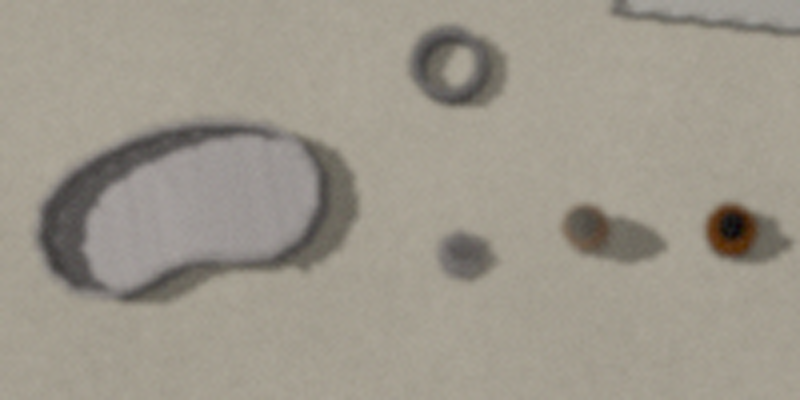

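View pics/cR.png

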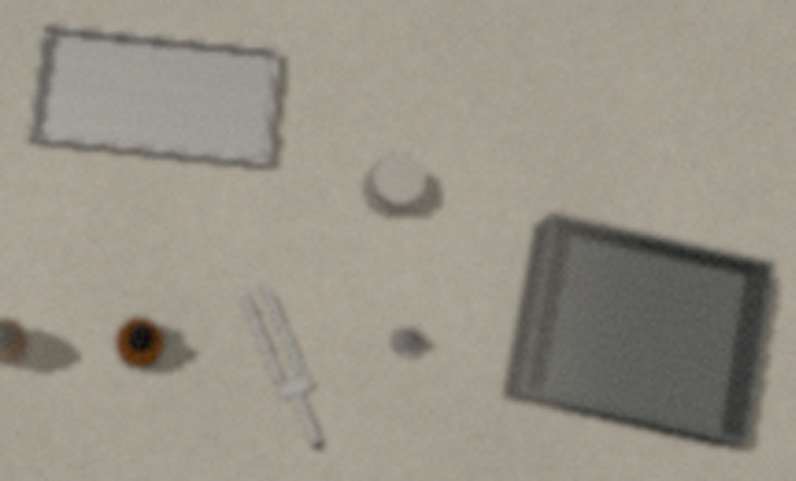

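Crop L (offset 85,160; ×4): dish rim spans (40–322, 125–297), large speculum (466,255), tall bottle (586,229), short bottle (732,230), tape (453,67). Crop R (offset 230,125; ×3.7): fork from tine tips (258,290) to stem end (319,445), small speculum (407,341), jar (400,180), bin corners (552,217),(772,265),(750,447),(507,397), tray corners (45,30),(283,55),(275,165),(33,140).

```bash
python3 - <<'E'
from h import *
ci=ctrl.camera_info("top");D=np.load("top0.npy");P=cloud(ci,D);z=np.where(D>0,P[...,2],-1)
def rect(n,u0,u1,v0,v1,lo,hi):
    w=P[v0:v1,u0:u1];m=(z[v0:v1,u0:u1]>lo)&(z[v0:v1,u0:u1]<hi)
    q=w[m][:,:2]*1000;r=cv2.minAreaRect(q.astype(np.float32))
    print(n,m.sum(),"zmax",z[v0:v1,u0:u1].max().round(3),"mean",q.mean(0).round(1),[np.round(x,1) for x in r])
rect("dish",85,180,180,245,.02,.05)
rect("bin",355,450,175,255,.035,.065)
rect("tray",230,315,125,180,.01,.03)
rect("fork",290,325,195,250,.004,.02)
rect("lspec",188,214,210,238,.006,.06)
rect("lspectop",188,214,210,238,.03,.06)
rect("sspec",330,352,205,228,.006,.06)
rect("sspectop",330,352,205,228,.025,.06)
rect("tall",220,245,205,232,.03,.11)
rect("talltop",220,245,205,232,.06,.11)
rect("short",255,280,203,232,.006,.09)
rect("shorttop",255,280,203,232,.05,.09)
rect("jar",325,350,160,188,.03,.06)
rect("tape",182,215,160,192,.015,.04)
X=lambda n,u,v,h:print(n,(ray(ci,u,v,h)*1000).round(0)[:2])
for u,v in((552,217),(772,265),(750,447),(507,397)):X("bin",230+u/3.7,125+v/3.7,.05)
for u,v in((45,30),(283,55),(275,165),(33,140)):X("tray",230+u/3.7,125+v/3.7,.02)
X("tall",85+586/4,160+229/4,.09);X("short",85+732/4,160+226/4,.073)
X("lspec",85+466/4,160+255/4,.02);X("sspec",230+407/3.7,125+341/3.7,.015)
for n,u,v in(("tine1",245,295),("tine2",266,287),("yokeL",281,392),("yokeR",312,382),("stem",319,446)):X(n,230+u/3.7,125+v/3.7,.009)
for n,u,v in(("dL",40,230),("dR",322,195),("dT",210,124),("lowL",120,297),("dent",195,262),("lowR",250,267)):X(n,85+u/4,160+v/4,.037)
# fit dish: outer contour known shape
w=(z>.02)&(z<.05);w[:180]=0;w[245:]=0;w[:,:85]=0;w[:,180:]=0
q=P[w][:,:2]
print(np.round(q[::12]*1000).astype(int).tolist())
E
```

```text
dish 508 zmax 0.044 mean [488.8 401.9] [array([492. , 394.4]), array([111.5, 201.1]), np.float64(14.3)]
bin 587 zmax 0.056 mean [ 483.7 -377.6] [array([ 482.2, -372.9]), array([171.8, 141.4]), np.float64(76.8)]
tray 316 zmax 0.026 mean [672.   -5.5] [array([671. ,  -5.8]), array([190.1,  96.4]), np.float64(83.4)]
fork 246 zmax 0.014 mean [ 457.8 -106.3] [array([ 460.8, -107.2]), array([ 95.1, 151.3]), np.float64(86.8)]
lspec 115 zmax 0.046 mean [455.3 196.8] [array([453.5, 193.8]), array([43.1, 54.3]), np.float64(21.5)]
lspectop 13 zmax 0.046 mean [456.4 196.9] [array([456.1, 196. ]), array([7.8, 9.5]), np.float64(0.9)]
sspec 58 zmax 0.036 mean [ 475.4 -198.9] [array([ 477.4, -194.3]), array([35.8, 21.5]), np.float64(75.1)]
sspectop 11 zmax 0.036 mean [ 475.3 -200.6] [array([ 475., -201.]), array([8.2, 5.5]), np.float64(89.9)]
tall 116 zmax 0.096 mean [469.4 104.3] [array([471.3, 104.9]), array([29.3, 29.1]), np.float64(0.9)]
talltop 66 zmax 0.096 mean [470.7 105.5] [array([472.9, 106.6]), array([23.8, 23. ]), np.float64(45.2)]
short 157 zmax 0.075 mean [469.7   6.2] [array([470.9,  
[... 582 characters left out ...]
510. -77.]
tine2 [516. -94.]
yokeL [ 435. -104.]
yokeR [ 443. -128.]
stem [ 394. -132.]
dL [470. 486.]
dR [495. 291.]
dT [545. 372.]
lowL [424. 427.]
dent [448. 376.]
lowR [444. 338.]
[[551, 368], [549, 378], [548, 342], [545, 387], [545, 354], [542, 412], [541, 330], [542, 409], [538, 421], [533, 429], [531, 435], [529, 441], [525, 307], [520, 466], [517, 459], [514, 299], [508, 472], [505, 296], [501, 479], [496, 294], [492, 485], [490, 295], [483, 488], [477, 487], [475, 301], [470, 490], [467, 306], [461, 487], [457, 324], [455, 363], [452, 483], [452, 361], [452, 326], [449, 376], [446, 480], [444, 480], [441, 472], [438, 411], [435, 412], [433, 417], [429, 426], [427, 443], [425, 438]]
```

Everything agrees with the given sizes (raised top heights read about 3 mm high, dish lobes about (0.474,0.440) and (0.495,0.341), fork at (0.459,-0.106) with yaw 21.5°). Next I turn the gripper so it closes along world x, then go above the small speculum.

```bash
python3 -m handwheel '[[0.06,0,0,0,0,0,-9.5],[0.06,0,0,0,0,0,-9.5],[0.06,0,0,0,0,0,-9.5],[0.06,0,0,0,0,0,-9.5],[0.06,0,0,0,0,0,-9.5],[0.06,0,0,0,0,0,-9.5],[0.06,0,0,0,0,0,-9.5],[0.06,0,0,0,0,0,-9.2]]' 15
python3 -m handwheel '[[0.06,0.048,0.035,0,0,0,0],[0.06,0.048,0.035,0,0,0,0],[0.06,0.048,0.035,0,0,0,0],[0.06,0.048,0.035,0,0,0,0],[0.06,0.048,0.035,0,0,0,0],[0.06,0.048,0.035,0,0,0,0],[0.06,0.048,0.035,0,0,0,0],[0.06,0.048,0.035,0,0,0,0],[0.06,0.046,0.035,0,0,0,0],[0.06,0,0,0,0,0,0],[0.06,0,0,0,0,0,0]]'
cat >> h.py <<'E'
def goto(x,y,z,yaw):
    "shift in tool axes (mm), and turn of tool (deg) to reach pointing-down pose"
    s=ctrl.get_state();R=Ro.from_rotvec(s["tool_rot"]);p=np.array(s["position"])
    a=np.radians(yaw);T=np.array([[np.cos(a),np.sin(a),0],[np.sin(a),-np.cos(a),0],[0,0,-1]]).T
    T=np.array([[np.cos(a),np.sin(a),0],[np.sin(a),-np.cos(a),0],[0,0,-1]])
    print("pos",(p*1000).round(1),"yaw",np.degrees(np.arctan2(R.as_matrix()[1,0],R.as_matrix()[0,0])).round(1),"t",round(float(s["time"]),2),
     "shift",(R.inv().apply(np.array([x,y,z])-p)*1000).round(1),"turn",np.degrees((R.inv()*Ro.from_matrix(T)).as_rotvec()).round(1),"grip",s["grip_width"]*87,s["grip_force"],np.round(s["ft_force"],1))
E
python3 - <<'E'
from h import *
goto(.475,-.2,.1,90)
ci=ctrl.camera_info("wrist");p,d=ctrl.get_image("wrist");cv2.imwrite("pics/w1.png",p);np.save("w1.npy",d);np.savez("w1c",**ci)
print(ctrl.get_state()["joint_positions"].round(2))
P=cloud({k:np.array(v) for k,v in ci.items()},d);z=np.where(d>0,P[...,2],-1)
K=np.array(ci["intrinsics"]);c=np.array(ci["R"])@[.475,-.2,.03]+ci["t"];print("expected px",K@c/c[2])
m=(abs(P[...,0]-.475)<.03)&(abs(P[...,1]+.2)<.03)&(z>.005)&(z<.05)
print(m.sum(),P[m].mean(0),P[m].min(0),P[m].max(0))
E
```

```text
time: 1.1
position: [0.1599, -0.6296, 0.1848]
tool_rot: [-2.216, -2.226, -0.001]
ft_force: [-1.0, 0.2, 0.0]
grip_width: 0.69
grip_force: 0.0
time: 2.48
position: [0.4748, -0.2007, 0.185]
tool_rot: [-2.222, -2.22, 0.002]
ft_force: [0.0, -1.2, -0.9]
grip_width: 0.685
grip_force: 0.0
pos [ 474.8 -200.7  185. ] yaw 90.0 t 2.48 shift [ 0.7  0.3 85. ] turn [-0.1  0.  -0. ] grip 59.594283360072495 0.0 [ 0.  -1.2 -0.9]
[ 0.98  0.07 -0.65  1.76  0.05  1.33  0.31]
expected px [256.48637116 166.03127251   1.        ]
266 [ 0.47358769 -0.20035853  0.01812623] [ 0.46286464 -0.21290582  0.00588148] [ 0.48464975 -0.19080164  0.0348623 ]
```

View pics/w1.png

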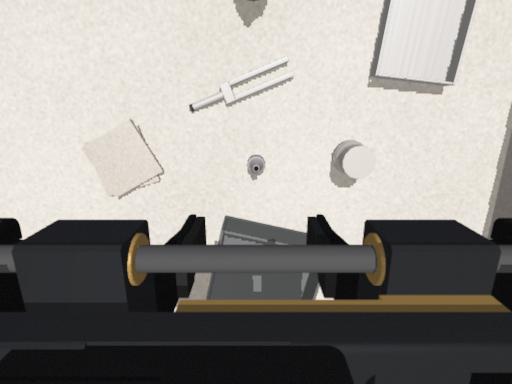

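The wrist view shows the small speculum at (256,165), as expected; it measures (0.474,-0.201). Descend and grip.

```bash
python3 -m handwheel '[[0.06,0,-0.001,0.05,0,0,0],[0.06,0,0,0.05,0,0,0],[0.06,0,0,0.05,0,0,0],[0.06,0,0,0.02,0,0,0],[0.06,0,0,0.012,0,0,0],[0.06,0,0,0,0,0,0]]'
python3 -m handwheel '[[0.015,0,0,0,0,0,0],[0.015,0,0,0,0,0,0],[0.015,0,0,0,0,0,0],[0.015,0,0,0,0,0,0],[0.015,0,0,0,0,0,0],[0.015,0,0,0,0,0,0]]' 15
python3 -m handwheel '[[0.015,0,0,-0.02,0,0,0],[0.015,0,0,-0.05,0,0,0],[0.015,0,0,-0.05,0,0,0],[0.015,0,0,0,0,0,0]]' 15
python3 -c "
from h import *
goto(.474,.44,.12,90)"
```

```text
time: 3.28
position: [0.4736, -0.2011, 0.0031]
tool_rot: [-2.224, -2.218, 0.001]
ft_force: [-0.2, -0.1, -0.3]
grip_width: 0.688
grip_force: 0.0
time: 4.03
position: [0.4744, -0.2003, 0.0035]
tool_rot: [2.222, 2.221, -0.0]
ft_force: [-0.5, -0.7, 0.3]
grip_width: 0.186
grip_force: 0.0
time: 4.53
position: [0.4775, -0.2014, 0.1277]
tool_rot: [2.217, 2.215, 0.003]
ft_force: [-0.3, -0.5, -0.7]
grip_width: 0.174
grip_force: 0.0
pos [ 477.5 -201.4  127.7] yaw 90.0 t 4.53 shift [641.4  -4.    4.8] turn [ 0.4  0.3 -0. ] grip 15.17724355687991 0.0 [-0.3 -0.5 -0.7]
```

Nothing gripped (15 mm opening, zero force). Look.

```bash
python3 - <<'E'
from h import *
ci=ctrl.camera_info("wrist");p,d=ctrl.get_image("wrist");cv2.imwrite("pics/w2.png",p)
P=cloud(ci,d);z=np.where(d>0,P[...,2],-1)
m=(abs(P[...,0]-.475)<.05)&(abs(P[...,1]+.2)<.05)&(z>.005)&(z<.05)
print(m.sum(),P[m].mean(0),P[m].min(0),P[m].max(0))
E
```

```text
370 [ 0.47377859 -0.19984923  0.01816604] [ 0.46281343 -0.21342813  0.00558246] [ 0.48470272 -0.19036505  0.03574546]
```

View pics/w2.png

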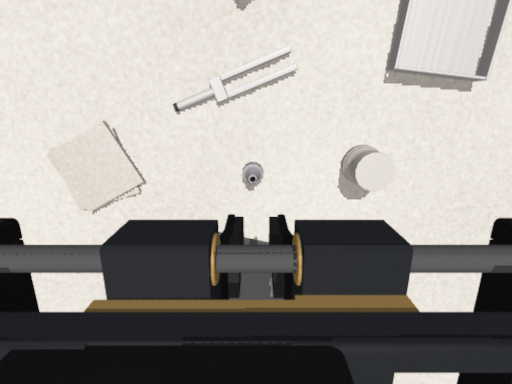

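The speculum stands untouched at (252,175). I'll check where the tool point falls in this view, and go down again to look at the fit there.

```bash
python3 -m handwheel '[[0.05,0,-0.003,0.05,0,0,0],[0.05,0,0,0.05,0,0,0],[0.05,0,0,0.02,0,0,0],[0.05,0,0,0.005,0,0,0],[0.05,0,0,0,0,0,0],[0.05,0,0,0,0,0,0]]'
python3 - <<'E'
from h import *
goto(.474,-.2005,.001,90)
ci=ctrl.camera_info("wrist");p,d=ctrl.get_image("wrist")
K=np.array(ci["intrinsics"])
for X in([.474,-.2005,.003],[.474,-.2005,.034],ctrl.get_state()["position"]):
    c=np.array(ci["R"])@X+ci["t"];u=(K@c/c[2])[:2];print(u,c[2]);cv2.circle(p,tuple(int(x) for x in u),3,(0,0,255),1)
cv2.imwrite("pics/w3.png",p)
E
```

```text
time: 5.32
position: [0.4722, -0.2006, -0.0006]
tool_rot: [2.221, 2.219, 0.0]
ft_force: [0.7, -0.1, 1.0]
grip_width: 0.573
grip_force: 0.0
pos [ 472.2 -200.6   -0.6] yaw 90.0 t 5.33 shift [ 0.1  1.8 -1.6] turn [ 0.1  0.1 -0. ] grip 49.868236280515156 0.0 [ 0.7 -0.1  1. ]
[258.77400462 212.43583022] 0.20733977866574224
[259.29985104 230.69003518] 0.1774670210859779
[256.27116494 210.97321111] 0.21077478276562012
```

View pics/w3.png

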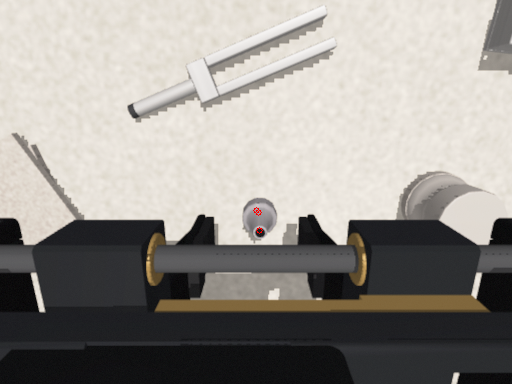

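The speculum (260,220) is between the fingers, and no table contact at TCP z≈-1 mm: the tips evidently retract when open. Close here step by step.

```bash
python3 -m handwheel '[[0.03,0,0.0015,0,0,0,0],[0.03,0,0,0,0,0,0],[0.03,0,0,0,0,0,0]]' 15;python3 -m handwheel '[[0.03,0,0,0.003,0,0,0],[0.03,0,0,0,0,0,0]]';python3 -m handwheel '[[0.018,0,0,0,0,0,0],[0.018,0,0,0,0,0,0],[0.018,0,0,0,0,0,0]]'
```

```text
time: 5.75
position: [0.4729, -0.2003, -0.0014]
tool_rot: [2.222, 2.22, -0.0]
ft_force: [-0.6, -0.6, 0.0]
grip_width: 0.371
grip_force: 0.0
time: 6.0
position: [0.4725, -0.2002, -0.0049]
tool_rot: [-2.222, -2.22, 0.0]
ft_force: [0.1, -0.4, -0.2]
grip_width: 0.344
grip_force: 0.0
time: 6.38
position: [0.4729, -0.2003, -0.0045]
tool_rot: [2.222, 2.22, -0.0]
ft_force: [-0.3, 0.4, -0.4]
grip_width: 0.218
grip_force: 0.0
```

```bash
python3 -m handwheel '[[0.03,0,0.001,0,0,0,0],[0.03,0,0,0,0,0,0],[0.03,0,0,0,0,0,0],[0.03,0,0,0.002,0,0,0],[0.03,0,0,0,0,0,0]]' | grep -v rot;for i in 1 ; do python3 -m handwheel '[[0.03,0,0,0.002,0,0,0],[0.03,0,0,0,0,0,0]]';done;python3 -m handwheel '[[0.018,0,0,0,0,0,0],[0.018,0,0,0,0,0,0],[0.018,0,0,0,0,0,0],[0.018,0,0,0,0,0,0]]'
```

```text
time: 7.0
position: [0.4736, -0.2002, -0.0068]
ft_force: [-0.1, 0.5, -0.1]
grip_width: 0.347
grip_force: 0.0
time: 7.25
position: [0.4737, -0.2002, -0.0088]
tool_rot: [-2.222, -2.22, 0.0]
ft_force: [-0.1, -0.2, -0.2]
grip_width: 0.342
grip_force: 0.0
time: 7.75
position: [0.4739, -0.2003, -0.0085]
tool_rot: [2.222, 2.221, -0.0]
ft_force: [-0.2, -0.6, -0.6]
grip_width: 0.208
grip_force: 0.0
```

```bash
python3 - <<'E'
from h import *
goto(.474,-.2005,.001,90)
ci=ctrl.camera_info("wrist");p,d=ctrl.get_image("wrist");P=cloud(ci,d)
print(d[d>0].min())
for v in range(206,250,4):print(v,[ (u,*(P[v,u]*1000).round(0).astype(int)) if d[v,u]>0 else (u,0) for u in (222,230,238,246,256,268,276,284,290)])
cv2.imwrite("pics/w4.png",cv2.resize(p[130:310,150:370],None,fx=3.3,fy=3.3,interpolation=cv2.INTER_CUBIC))
E
```

```text
pos [ 473.9 -200.3   -8.5] yaw 90.0 t 7.75 shift [-0.2  0.1 -9.5] turn [-0.  0. -0.] grip 18.091697447990068 0.0 [-0.2 -0.6 -0.6]
0.050040416
206 [(222, np.int64(451), np.int64(-193), np.int64(1)), (230, np.int64(456), np.int64(-194), np.int64(-1)), (238, np.int64(462), np.int64(-194), np.int64(0)), (246, np.int64(467), np.int64(-193), np.int64(3)), (256, np.int64(474), np.int64(-191), np.int64(9)), (268, np.int64(482), np.int64(-193), np.int64(1)), (276, np.int64(487), np.int64(-194), np.int64(-2)), (284, np.int64(493), np.int64(-194), np.int64(0)), (290, np.int64(497), np.int64(-194), np.int64(-1))]
210 [(222, np.int64(451), np.int64(-197), np.int64(0)), (230, np.int64(456), np.int64(-196), np.int64(0)), (238, np.int64(461), np.int64(-197), np.int64(0)), (246, np.int64(467), np.int64(-193), np.int64(10)), (256, np.int64(474), np.int64(-192), np.int64(13)), (268, np.int64(481), np.int64(-193), np.int64(10)), (276, np.int64(487), np.int64(-196), np.int64(0)), (284, np.int64(493), np.int64(-197), np.int64(-1)), (290, np.int64(497), np.int64(-197), np.int64(0))]
214 [(222, np.int64(450
[... 3536 characters left out ...]
nt64(34)), (268, np.int64(482), np.int64(-221), np.int64(-2)), (276, np.int64(483), np.int64(-190), np.int64(62)), (284, np.int64(487), np.int64(-190), np.int64(62)), (290, np.int64(490), np.int64(-189), np.int64(64))]
246 [(222, np.int64(464), np.int64(-167), np.int64(112)), (230, np.int64(466), np.int64(-167), np.int64(112)), (238, np.int64(469), np.int64(-167), np.int64(112)), (246, np.int64(471), np.int64(-167), np.int64(111)), (256, np.int64(474), np.int64(-167), np.int64(112)), (268, np.int64(477), np.int64(-167), np.int64(112)), (276, np.int64(480), np.int64(-167), np.int64(111)), (284, np.int64(482), np.int64(-167), np.int64(111)), (290, np.int64(484), np.int64(-167), np.int64(111))]
```

View pics/w4.png

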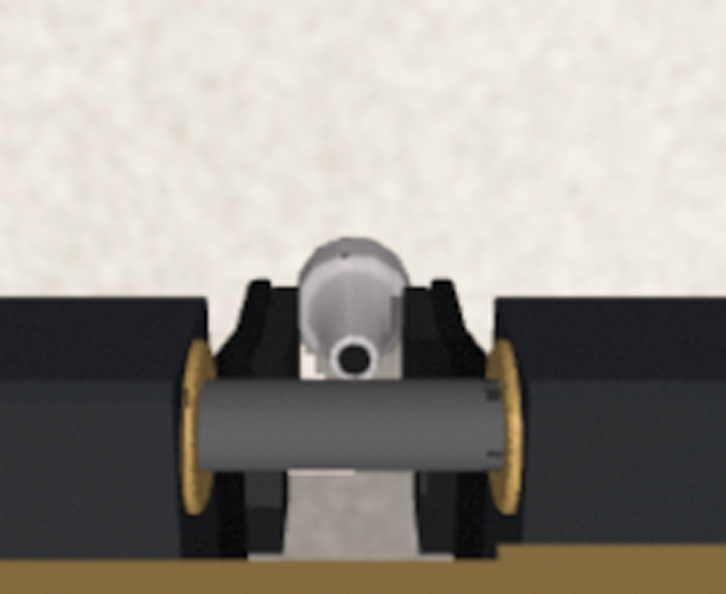

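The depth image shows the real fingertips about 28 mm above the table while the reported TCP is at -8 mm, so the fingers are really ~35 mm higher than the TCP value suggests. I'll lower with the depth picture and the force as guides.

```bash
cat >> h.py <<'E'
def tips():
    "lowest z of finger front faces seen by wrist camera (within 12 mm ahead of the fingers' line)"
    s=ctrl.get_state();R=Ro.from_rotvec(s["tool_rot"])
    ci=ctrl.camera_info("wrist");p,d=ctrl.get_image("wrist");P=cloud(ci,d)
    L=R.inv().apply((P-np.array(s["position"])).reshape(-1,3)).reshape(P.shape)
    g=cv2.cvtColor(p,cv2.COLOR_BGR2GRAY)
    for sg in(1,-1):
        m=(d>0)&(g<60)&(abs(L[...,0]-9)<6)&(sg*L[...,1]>0)&(abs(L[...,1])<.06)&(L[...,2]>-.09)
        m=(d>0)&(g<60)&(abs(L[...,0]-.010)<.004)&(sg*L[...,1]>0)&(abs(L[...,1])<.06)&(L[...,2]>-.09)
        q=L[m]*1000
        print("tip",sg,"n",len(q),"toolz max",np.sort(q[:,2])[-6:].round(0),"inner y",np.percentile(abs(q[q[:,2]>q[:,2].max()-8][:,1]),[5,50]).round(1))
E
python3 -m handwheel '[[0.034,0,0,0,0,0,0],[0.034,0,0,0,0,0,0],[0.034,0,0,0.012,0,0,0],[0.034,0,0,0,0,0,0]]';python3 -c "
from h import *
tips()"
```

```text
time: 8.3
position: [0.4726, -0.1998, -0.0219]
tool_rot: [-2.22, -2.219, 0.001]
ft_force: [0.6, 0.7, -0.4]
grip_width: 0.386
grip_force: 0.0
tip 1 n 600 toolz max [-37. -37. -37. -36. -36. -36.] inner y [16.7 20.8]
tip -1 n 592 toolz max [-37. -37. -37. -37. -36. -36.] inner y [17.2 20.9]
```

```bash
python3 -m handwheel '[[0.034,0,0.001,0.006,0,0,0],[0.034,0,0,0,0,0,0]]' | grep -v rot;python3 -m handwheel '[[0.034,0,0,0.004,0,0,0],[0.034,0,0,0,0,0,0]]';python3 -m handwheel '[[0.016,0,0,0,0,0,0],[0.016,0,0,0,0,0,0],[0.016,0,0,0,0,0,0],[0.016,0,0,0,0,0,0]]' 15;python3 -c "
from h import *
tips()"
```

```text
time: 8.6
position: [0.4746, -0.2001, -0.027]
ft_force: [-0.1, 0.4, 0.2]
grip_width: 0.393
grip_force: 0.0
time: 8.85
position: [0.4746, -0.2002, -0.0308]
tool_rot: [-2.222, -2.22, 0.0]
ft_force: [-0.6, 0.3, -0.4]
grip_width: 0.389
grip_force: 0.0
time: 9.35
position: [0.475, -0.2003, -0.0304]
tool_rot: [2.222, 2.22, -0.0]
ft_force: [0.6, -0.1, 0.1]
grip_width: 0.262
grip_force: 15.0
tip 1 n 579 toolz max [-37. -37. -36. -36. -36. -36.] inner y [11.7 15.4]
tip -1 n 560 toolz max [-37. -37. -37. -36. -36. -36.] inner y [12.  15.9]
```

Gripped: 23 mm, 15 N. (Rule: tip height = TCP z + 36 mm.) Lift and carry to the dish's far lobe.

```bash
python3 -m handwheel '[[0.016,0,0,-0.02,0,0,0],[0.016,0,0,-0.05,0,0,0],[0.016,0,0,-0.05,0,0,0],[0.016,0,0,-0.045,0,0,0],[0.016,0,0,0,0,0,0]]'
python3 -m handwheel '[[0.016,0.058,0,0,0,0,0],[0.016,0.058,0,0,0,0,0],[0.016,0.058,0,0,0,0,0],[0.016,0.058,0,0,0,0,0],[0.016,0.058,0,0,0,0,0],[0.016,0.058,0,0,0,0,0],[0.016,0.058,0,0,0,0,0],[0.016,0.058,0,0,0,0,0],[0.016,0.058,0,0,0,0,0],[0.016,0.058,0,0,0,0,0],[0.016,0.058,0,0,0,0,0],[0.016,0,0,0,0,0,0]]'
python3 - <<'E'
from h import *
goto(.474,.440,.02,90)
ci=ctrl.camera_info("wrist");p,d=ctrl.get_image("wrist");cv2.imwrite("pics/w5.png",p)
t,dt=ctrl.get_image("top");cv2.imwrite("pics/t5.png",t)
P=cloud(ci,d)
m=(d>0)&(P[...,2]>.025)&(P[...,2]<.045)&(P[...,1]>.26)&(P[...,1]<.52)&(P[...,0]>.40)&(P[...,0]<.58)
q=P[m];print(len(q),q.min(0),q.max(0))
# fit dish pose: rim points to band: outer outline of bean; use lobes + arc: distance to centre arc ~ 47.5
from scipy.optimize import least_squares
# centre arc passes lobe centres (-11,±51) , bulges to +x; width 96 => arc apex x = 48+? outer apex at +48 -> centre apex 0
pts=q[::5,:2]*1000
Rr=(51**2+11**2)/(2*11);cx=-Rr
def f(v):
    c,s=np.cos(v[2]),np.sin(v[2]);a=(pts-v[:2])@np.array([[c,-s],[s,c]])
    ph=np.arctan2(a[:,1],a[:,0]-cx);pm=np.arcsin(51/Rr);k=np.clip(ph,-pm,pm)
    n=np.c_[cx+Rr*np.cos(k),Rr*np.sin(k)];return np.hypot(*(a-n).T)-47.5
r=least_squares(f,[495,393,.2],loss="soft_l1",f_scale=3);v=r.x;print("dish",v.round(2),"rms",np.sqrt(np.mean(f(v)**2)))
c,s=np.cos(v[2]),np.sin(v[2])
for y in(51,-51):print("lobe",(v[:2]+[c*-11-s*y,s*-11+c*y]).round(1))
E
```

```text
time: 10.02
position: [0.4776, -0.2013, 0.1383]
tool_rot: [2.217, 2.215, 0.002]
ft_force: [0.4, 0.1, -1.5]
grip_width: 0.263
grip_force: 15.0
time: 11.52
position: [0.4701, 0.4438, 0.1324]
tool_rot: [-2.207, -2.228, 0.003]
ft_force: [-0.6, -0.4, -0.4]
grip_width: 0.258
grip_force: 15.0
pos [470.1 443.8 132.4] yaw 90.5 t 11.53 shift [ -4.2   4.4 112.3] turn [-0.3 -0.2  0.5] grip 22.429126282881388 15.000410638167523 [-0.6 -0.4 -0.4]
1620 [0.42172282 0.29666401 0.02504233] [0.54472493 0.49182267 0.03841759]
dish [4.9538e+02 3.9537e+02 2.6000e-01] rms 1.7206539092479012
lobe [471.7 441.8]
lobe [497.8 343.3]
```

View pics/w5.png

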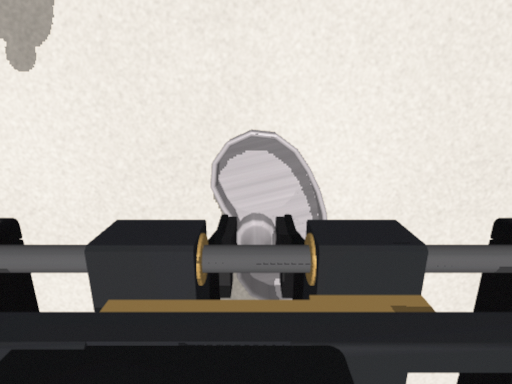

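The dish fit is good (rms 1.7 mm), lobes (0.472,0.442) and (0.498,0.343); the speculum is held at (255,235). Lower and release.

```bash
python3 -m handwheel '[[0.016,-0.002,0.002,0.05,0,0,0.5],[0.016,0,0,0.05,0,0,0],[0.016,0,0,0.03,0,0,0],[0.016,0,0,0,0,0,0],[0.016,0,0,0,0,0,0]]'
python3 -m handwheel '[[0.016,0,0,0.015,0,0,0],[0.016,0,0,0.009,0,0,0],[0.016,0,0,0.003,0,0,0],[0.016,0,0,0,0,0,0]]'
python3 -c "
from h import *
goto(.4718,.4418,-.027,90)"
```

```text
time: 12.25
position: [0.4787, 0.4353, 0.0058]
tool_rot: [2.234, 2.208, 0.003]
ft_force: [-0.1, 0.0, 0.4]
grip_width: 0.257
grip_force: 15.0
time: 12.75
position: [0.4771, 0.4357, -0.0229]
tool_rot: [-2.232, -2.211, 0.001]
ft_force: [0.7, 0.4, -1.2]
grip_width: 0.259
grip_force: 15.0
pos [477.1 435.7 -22.9] yaw 89.5 t 12.75 shift [ 6.  -5.4  4.1] turn [-0.   0.  -0.5] grip 22.5543315648754 14.999916470842436 [ 0.7  0.4 -1.2]
```

```bash
python3 -m handwheel '[[0.016,0.006,-0.004,0,0,0,-0.5],[0.016,0,0,0,0,0,0],[0.016,0,0,0.004,0,0,0],[0.016,0,0,0,0,0,0],[0.016,0,0,0,0,0,0]]'
python3 -m handwheel '[[0.036,0,0,0,0,0,0],[0.036,0,0,0,0,0,0],[0.036,0,0,0,0,0,0]]'
python3 -m handwheel '[[0.036,0,0,-0.02,0,0,0],[0.036,0,0,-0.03,0,0,0],[0.036,0,0,-0.05,0,0,0],[0.036,0,0,-0.05,0,0,0],[0.036,0,0,0,0,0,0],[0.036,0,0,0,0,0,0]]'
python3 - <<'E'
from h import *
goto(.456,.197,.13,90)
ci=ctrl.camera_info("top");p,d=ctrl.get_image("top");P=cloud(ci,d)
ci=ctrl.camera_info("wrist");p,d=ctrl.get_image("wrist");P=cloud(ci,d)
m=(d>0)&(P[...,2]>.008)&(P[...,2]<.05)&(np.hypot(P[...,0]-.472,P[...,1]-.441)<.03)
q=P[m];print(len(q),q.mean(0),q.min(0),q.max(0))
E
```

```text
time: 13.38
position: [0.4735, 0.4416, -0.0267]
tool_rot: [2.222, 2.22, -0.0]
ft_force: [-0.0, -0.7, -0.9]
grip_width: 0.263
grip_force: 15.0
time: 13.75
position: [0.4734, 0.4418, -0.0265]
tool_rot: [2.222, 2.221, 0.0]
ft_force: [0.6, 0.8, -0.3]
grip_width: 0.404
grip_force: 0.0
time: 14.5
position: [0.4735, 0.4417, 0.124]
tool_rot: [2.222, 2.22, 0.001]
ft_force: [0.2, -0.2, 0.5]
grip_width: 0.412
grip_force: 0.0
pos [473.5 441.7 124. ] yaw 90.0 t 14.5 shift [-244.7  -17.3   -6. ] turn [ 0.1  0.  -0. ] grip 35.860353151115056 0.0 [ 0.2 -0.2  0.5]
383 [0.47272305 0.44205561 0.02119664] [0.46112809 0.42796337 0.00818418] [0.48362342 0.45161313 0.03773851]
```

The small speculum stands on the dish floor (top z 0.0375). Now the large one.

```bash
python3 -m handwheel '[[0.06,-0.049,-0.0035,0,0,0,0],[0.06,-0.049,-0.0035,0,0,0,0],[0.06,-0.049,-0.0035,0,0,0,0],[0.06,-0.049,-0.0035,0,0,0,0],[0.06,-0.049,-0.0035,0,0,0,0],[0.06,0,0,0,0,0,0],[0.06,0,0,0,0,0,0]]'
cat >> h.py <<'E'
def near(x,y,r=.03,lo=.006,hi=.1):
    ci=ctrl.camera_info("wrist");p,d=ctrl.get_image("wrist");P=cloud(ci,d)
    m=(d>0)&(P[...,2]>lo)&(P[...,2]<hi)&(np.hypot(P[...,0]-x,P[...,1]-y)<r)
    q=P[m]*1000;print("near",len(q),"mean",q.mean(0).round(1),"mid",((q.min(0)+q.max(0))/2).round(1),"size",np.ptp(q,0).round(1),"zmax",q[:,2].max().round(1))
E
python3 - <<'E'
from h import *
near(.456,.197)
goto(.456,.197,-.031,90)
E
```

```text
time: 15.48
position: [0.4554, 0.1969, 0.123]
tool_rot: [-2.222, -2.219, 0.001]
ft_force: [0.9, 0.4, -0.7]
grip_width: 0.688
grip_force: 0.0
near 752 mean [454.8 200.4  19.2] mid [454.6 198.3  25. ] size [33.3 32.4 37.1] zmax 43.6
pos [455.2 197.9 123.2] yaw 90.0 t 15.53 shift [ -1.1   0.9 154.2] turn [-0. -0.  0.] grip 59.53035004462626 0.0 [-0.4  0.5  0.6]
```

```bash
python3 -m handwheel '[[0.06,0,0,0.05,0,0,0],[0.06,0,0,0.05,0,0,0],[0.06,0,0,0.03,0,0,0],[0.06,0,0,0.012,0,0,0],[0.06,0,0,0.01,0,0,0],[0.06,0,0,0.002,0,0,0],[0.06,0,0,0,0,0,0],[0.06,0,0,0,0,0,0]]'
python3 -m handwheel '[[0.026,0,0,0,0,0,0],[0.026,0,0,0,0,0,0],[0.026,0,0,0,0,0,0],[0.026,0,0,0,0,0,0],[0.026,0,0,0,0,0,0]]' 15
python3 -m handwheel '[[0.026,0,0,-0.02,0,0,0],[0.026,0,0,-0.04,0,0,0],[0.026,0,0,-0.05,0,0,0],[0.026,0,0,-0.05,0,0,0],[0.026,0,0,0,0,0,0],[0.026,0,0,0,0,0,0]]'
python3 -c "
from h import *
goto(.4978,.3433,-.027,90)"
```

```text
time: 16.52
position: [0.4565, 0.1968, -0.0298]
tool_rot: [2.222, 2.219, 0.002]
ft_force: [0.9, -0.9, 0.3]
grip_width: 0.69
grip_force: 0.0
time: 17.15
position: [0.4558, 0.1967, -0.0306]
tool_rot: [2.222, 2.22, -0.0]
ft_force: [-0.1, 0.1, 0.2]
grip_width: 0.375
grip_force: 15.0
time: 17.9
position: [0.4555, 0.1965, 0.1296]
tool_rot: [2.222, 2.22, -0.001]
ft_force: [-0.2, 0.1, -1.4]
grip_width: 0.373
grip_force: 15.0
pos [455.5 196.5 129.6] yaw 90.0 t 17.9 shift [147.   42.1 156.4] turn [ 0.   0.1 -0. ] grip 32.47013100212153 14.994600409409031 [-0.2  0.1 -1.4]
```

```bash
python3 -m handwheel '[[0.026,0.049,0.014,0,0,0,0],[0.026,0.049,0.014,0,0,0,0],[0.026,0.049,0.014,0,0,0,0],[0.026,0,0,0,0,0,0],[0.026,0,0,0.05,0,0,0],[0.026,0,0,0.05,0,0,0],[0.026,0,0,0.03,0,0,0],[0.026,0,0,0,0,0,0],[0.026,0,0,0,0,0,0]]'
python3 -m handwheel '[[0.026,0,0,0.015,0,0,0],[0.026,0,0,0.006,0,0,0],[0.026,0,0,0,0,0,0],[0.026,0,0,0,0,0,0]]'
python3 -c "
from h import *
goto(.4978,.3433,-.027,90)"
```

```text
time: 19.02
position: [0.4981, 0.3438, 0.0003]
tool_rot: [2.223, 2.22, 0.001]
ft_force: [-0.0, -1.1, 0.8]
grip_width: 0.373
grip_force: 15.0
time: 19.52
position: [0.4979, 0.344, -0.0214]
tool_rot: [2.222, 2.221, 0.001]
ft_force: [-0.3, 0.1, -0.4]
grip_width: 0.377
grip_force: 15.0
pos [497.9 344.  -21.4] yaw 90.0 t 19.52 shift [-0.7 -0.1  5.6] turn [ 0. -0. -0.] grip 32.773953787894825 14.994525868969504 [-0.3  0.1 -0.4]
```

Next the release, then over to the short bottle at (0.470, 0.006), keeping high.

```bash
python3 -m handwheel '[[0.026,0,0,0.005,0,0,0],[0.026,0,0,0,0,0,0],[0.026,0,0,0,0,0,0],[0.046,0,0,0,0,0,0],[0.046,0,0,0,0,0,0],[0.046,0,0,0,0,0,0]]'
python3 -m handwheel '[[0.046,0,0,-0.02,0,0,0],[0.046,0,0,-0.04,0,0,0],[0.046,0,0,-0.05,0,0,0],[0.046,0,0,-0.05,0,0,0],[0.046,0,0,0,0,0,0],[0.046,0,0,0,0,0,0]]'
python3 -c "
from h import *
near(.498,.344,.03,.008);near(.473,.442,.03,.008);goto(.470,.006,.13,90)"
```

```text
time: 20.27
position: [0.4979, 0.3438, -0.0265]
tool_rot: [2.222, 2.221, 0.0]
ft_force: [-1.5, 0.0, -0.7]
grip_width: 0.518
grip_force: 0.0
time: 21.02
position: [0.4979, 0.3437, 0.134]
tool_rot: [2.222, 2.22, 0.001]
ft_force: [0.3, -0.4, -0.5]
grip_width: 0.531
grip_force: 0.0
near 726 mean [497.1 347.3  22.1] mid [497.2 345.2  27.4] size [32.  32.8 38.4] zmax 46.6
near 451 mean [473.5 439.   21.2] mid [472.9 439.8  23.5] size [22.5 23.1 29.3] zmax 38.1
pos [497.3 343.  132.5] yaw 90.0 t 21.12 shift [-337.   -27.     2.9] turn [-0.1  0.1 -0. ] grip 46.28021654509612 0.0 [ 0.2 -0.5 -0.9]
```

```bash
python3 -m handwheel '[[0.07,-0.048,-0.004,0,0,0,0],[0.07,-0.048,-0.004,0,0,0,0],[0.07,-0.048,-0.004,0,0,0,0],[0.07,-0.048,-0.004,0,0,0,0],[0.07,-0.048,-0.004,0,0,0,0],[0.07,-0.048,-0.004,0,0,0,0],[0.07,-0.049,-0.003,0,0,0,0],[0.07,0,0,0,0,0,0],[0.07,0,0,0,0,0,0],[0.07,0,0,0,0,0,0]]'
python3 - <<'E'
from h import *
near(.47,.006);near(.47,.006,.03,.06);near(.47,.105,.03);goto(.470,.006,-.02,90)
s=ctrl.get_state();R=Ro.from_rotvec(s["tool_rot"])
ci=ctrl.camera_info("wrist");p,d=ctrl.get_image("wrist");P=cloud(ci,d)
L=R.inv().apply((P-np.array(s["position"])).reshape(-1,3))*1000;L=L[(d>0).ravel()]
m=(L[:,2]<-40)&(abs(L[:,0])<45)
for a,b in((0,10),(10,20),(20,35),(35,45),(45,60),(60,100)):
    k=m&(abs(L[:,1])>=a)&(abs(L[:,1])<b);print(a,b,k.sum(),L[k][:,2].max().round() if k.any() else "",L[k][L[k][:,2].argmax()].round() if k.any() else "")
E
```

```text
time: 22.38
position: [0.4704, 0.0085, 0.1332]
tool_rot: [-2.218, -2.223, -0.0]
ft_force: [0.2, -0.2, 0.1]
grip_width: 0.803
grip_force: 0.0
near 1145 mean [470.2  10.3  43.2] mid [470.1   5.6  40.3] size [37.5 37.5 68.1] zmax 74.3
near 164 mean [470.3   6.7  68.9] mid [470.3   5.4  66.7] size [11.4 12.8 13.4] zmax 73.4
near 1096 mean [470.  103.7  68.3] mid [469.6 105.3  52.6] size [31.  31.9 82. ] zmax 93.6
pos [470.5   8.1 133.3] yaw 90.1 t 22.52 shift [ -2.1  -0.5 153.3] turn [-0.  -0.   0.1] grip 70.09314817863444 0.0 [-0.2  0.3 -0.2]
0 10 10062 -118.0 [  32.   -9. -118.]
10 20 9236 -117.0 [  32.   19. -117.]
20 35 13697 -40.0 [  2.  35. -40.]
35 45 18990 -40.0 [ 11. -43. -40.]
45 60 16164 -62.0 [ 11. -45. -62.]
60 100 6142 -106.0 [  32.   80. -106.]
```

Short bottle at (0.470,0.0055); descend until tips are ~12 mm above the table and grip.

```bash
python3 -m handwheel '[[0.07,-0.0025,-0.0005,0.05,0,0,0],[0.07,0,0,0.05,0,0,0],[0.07,0,0,0.03,0,0,0],[0.07,0,0,0.015,0,0,0],[0.07,0,0,0.01,0,0,0],[0.07,0,0,0.002,0,0,0],[0.07,0,0,0,0,0,0],[0.07,0,0,0,0,0,0]]'
python3 -m handwheel '[[0.03,0,0,0,0,0,0],[0.03,0,0,0,0,0,0],[0.03,0,0,0,0,0,0],[0.03,0,0,0,0,0,0],[0.03,0,0,0,0,0,0]]' 20
python3 -m handwheel '[[0.03,0,0,-0.02,0,0,0],[0.03,0,0,-0.04,0,0,0],[0.03,0,0,-0.05,0,0,0],[0.03,0,0,-0.05,0,0,0],[0.03,0,0,0,0,0,0],[0.03,0,0,0,0,0,0]]'
python3 -c "
from h import *
goto(.51,-.365,.13,90)"
```

```text
time: 23.58
position: [0.4708, 0.004, -0.0228]
tool_rot: [2.221, 2.219, 0.001]
ft_force: [-0.0, 0.5, 0.8]
grip_width: 0.801
grip_force: 0.0
time: 24.2
position: [0.4702, 0.0043, -0.0235]
tool_rot: [2.222, 2.221, 0.0]
ft_force: [0.7, -1.5, 0.3]
grip_width: 0.427
grip_force: 20.0
time: 24.95
position: [0.4694, 0.0039, 0.1357]
tool_rot: [-2.223, -2.22, 0.002]
ft_force: [-1.0, -0.5, -0.6]
grip_width: 0.43
grip_force: 20.0
pos [469.4   3.9 135.7] yaw 89.9 t 24.95 shift [-368.8   41.1    6. ] turn [-0.1  0.1 -0.1] grip 37.37002290647415 19.999830539154573 [-1.  -0.5 -0.6]
```

Short bottle gripped (37 mm). Carry to the bin at about (0.491,-0.334).

```bash
python3 -m handwheel '[[0.03,-0.048,0.003,0,0,0,0],[0.03,-0.048,0.003,0,0,0,0],[0.03,-0.048,0.003,0,0,0,0],[0.03,-0.048,0.003,0,0,0,0],[0.03,-0.048,0.003,0,0,0,0],[0.03,-0.048,0.003,0,0,0,0],[0.03,-0.05,0.004,0,0,0,0],[0.03,0,0,0,0,0,0],[0.03,0,0,0,0,0,0],[0.03,0,0,0,0,0,0]]'
python3 - <<'E'
from h import *
goto(.491,-.334,-.018,90)
ci=ctrl.camera_info("top");p,d=ctrl.get_image("top")
ci=ctrl.camera_info("wrist");p,d=ctrl.get_image("wrist");P=cloud(ci,d);cv2.imwrite("pics/w6.png",p)
m=(d>0)&(P[...,2]>.043)&(P[...,2]<.058)&(P[...,0]>.37)&(P[...,0]<.6)&(P[...,1]<-.25)
q=P[m][:,:2]*1000;print(len(q),q.min(0),q.max(0));r=cv2.minAreaRect(q.astype(np.float32));print(r,cv2.boxPoints(r).round())
E
```

```text
time: 26.2
position: [0.4919, -0.3316, 0.1356]
tool_rot: [-2.218, -2.223, -0.0]
ft_force: [-0.1, 0.8, 0.7]
grip_width: 0.427
grip_force: 20.0
pos [ 491.9 -331.6  135.6] yaw 90.1 t 26.2 shift [ -2.6  -0.8 153.6] turn [-0.1 -0.1  0.1] grip 37.171858864777974 19.999840488495124 [-0.1  0.8  0.7]
1908 [ 409.10235689 -469.31693579] [ 566.04386387 -275.92136541]
((479.6749267578125, -373.8057556152344), (170.3532257080078, 139.94293212890625), 76.85777282714844) [[ 392. -441.]
 [ 528. -473.]
 [ 567. -307.]
 [ 431. -275.]]
```

View pics/w6.png

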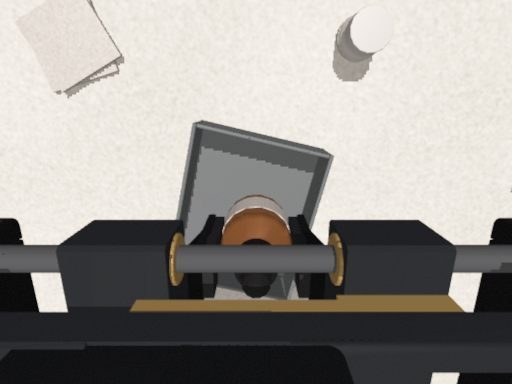

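The bin rim measures exactly 170×140, centre (0.480,-0.374). The bottle is held upright at (257,225). Lower and release.

```bash
python3 -m handwheel '[[0.03,-0.004,-0.004,0.05,0,0,0],[0.03,0,0,0.05,0,0,0],[0.03,0,0,0.03,0,0,0],[0.03,0,0,0.012,0,0,0],[0.03,0,0,0.007,0,0,0],[0.03,0,0,0,0,0,0],[0.03,0,0,0,0,0,0],[0.03,0,0,0,0,0,0]]'
python3 -c "
from h import *
goto(.488,-.337,-.019,90)"
```

```text
time: 27.3
position: [0.4884, -0.3382, -0.0116]
tool_rot: [2.221, 2.219, -0.0]
ft_force: [0.0, -0.3, -0.5]
grip_width: 0.43
grip_force: 20.0
pos [ 488.4 -338.2  -11.6] yaw 90.0 t 27.3 shift [ 1.2 -0.4  7.4] turn [ 0.1  0.1 -0. ] grip 37.37181145237884 19.999739987877376 [ 0.  -0.3 -0.5]
```

```bash
python3 -m handwheel '[[0.03,0,0,0.005,0,0,0],[0.03,0,0,0.002,0,0,0],[0.03,0,0,0,0,0,0],[0.03,0,0,0,0,0,0],[0.05,0,0,0,0,0,0],[0.05,0,0,0,0,0,0],[0.05,0,0,0,0,0,0],[0.05,0,0,0,0,0,0]]'
python3 -m handwheel '[[0.05,0,0,-0.02,0,0,0],[0.05,0,0,-0.04,0,0,0],[0.05,0,0,-0.05,0,0,0],[0.05,0,0,-0.05,0,0,0],[0.06,0,0,0,0,0,0],[0.06,0,0,0,0,0,0]]'
python3 -c "
from h import *
near(.488,-.337,.03,.01);near(.488,-.337,.03,.06);goto(.470,.105,.14,90)"
```

```text
time: 28.3
position: [0.4879, -0.3377, -0.0196]
tool_rot: [2.222, 2.221, 0.0]
ft_force: [-0.1, 0.9, -0.0]
grip_width: 0.574
grip_force: 0.0
time: 29.05
position: [0.4877, -0.3378, 0.1411]
tool_rot: [2.222, 2.22, -0.001]
ft_force: [-0.0, -0.1, -1.1]
grip_width: 0.667
grip_force: 0.0
near 1127 mean [ 486.9 -332.    47.3] mid [ 486.9 -336.4   44.2] size [37.4 37.5 67.4] zmax 77.9
near 286 mean [ 487.  -335.1   67.6] mid [ 486.9 -336.7   68.8] size [19.5 19.2 17.7] zmax 77.7
pos [ 487.  -337.4  139.5] yaw 90.0 t 29.15 shift [ 4.424e+02 -1.730e+01 -1.000e-01] turn [-0.1 -0.  -0. ] grip 59.51215132703493 0.0 [-0.3  0.  -0.4]
```

Short bottle stands upright (top 77.7 = 73+4). Now the tall one.

```bash
python3 -m handwheel '[[0.06,0.049,-0.002,0,0,0,0],[0.06,0.049,-0.002,0,0,0,0],[0.06,0.049,-0.002,0,0,0,0],[0.06,0.049,-0.002,0,0,0,0],[0.06,0.049,-0.002,0,0,0,0],[0.06,0.049,-0.002,0,0,0,0],[0.06,0.049,-0.002,0,0,0,0],[0.06,0.049,-0.002,0,0,0,0],[0.06,0.05,-0.001,0,0,0,0],[0.06,0,0,0,0,0,0],[0.06,0,0,0,0,0,0],[0.06,0,0,0,0,0,0]]'
python3 -c "
from h import *
near(.47,.105,.03);near(.47,.105,.03,.08);goto(.470,.105,-.005,90)"
```

```text
time: 30.65
position: [0.471, 0.1026, 0.1399]
tool_rot: [-2.225, -2.217, 0.002]
ft_force: [1.0, -0.3, 1.6]
grip_width: 0.689
grip_force: 0.0
near 990 mean [470.  111.7  62.4] mid [469.9 107.2  50.6] size [31.4 29.6 87.7] zmax 94.5
near 186 mean [470.  107.4  88.7] mid [470.1 106.3  86.7] size [12.6 11.7 13.2] zmax 93.3
pos [471.2 102.8 140.2] yaw 89.8 t 30.75 shift [  2.2  -1.1 145.2] turn [-0.   0.  -0.2] grip 60.1902139147965 0.0 [-0.1 -0.2 -0.5]
```

```bash
python3 -m handwheel '[[0.06,0.003,-0.001,0.05,0,0,0],[0.06,0,0,0.04,0,0,0],[0.06,0,0,0.03,0,0,0],[0.06,0,0,0.015,0,0,0],[0.06,0,0,0.01,0,0,0],[0.06,0,0,0,0,0,0],[0.06,0,0,0,0,0,0]]'
python3 -m handwheel '[[0.024,0,0,0,0,0,0],[0.024,0,0,0,0,0,0],[0.024,0,0,0,0,0,0],[0.024,0,0,0,0,0,0],[0.024,0,0,0,0,0,0]]' 20
python3 -m handwheel '[[0.024,0,0,-0.02,0,0,0],[0.024,0,0,-0.04,0,0,0],[0.024,0,0,-0.05,0,0,0],[0.024,0,0,-0.05,0,0,0],[0.024,0,0,0,0,0,0],[0.024,0,0,0,0,0,0]]'
python3 -c "
from h import *
goto(.471,-.411,.15,90)"
```

```text
time: 31.62
position: [0.4711, 0.1073, -0.0036]
tool_rot: [2.222, 2.219, 0.002]
ft_force: [0.1, -0.6, 0.0]
grip_width: 0.687
grip_force: 0.0
time: 32.25
position: [0.4702, 0.1073, -0.0045]
tool_rot: [2.222, 2.22, -0.0]
ft_force: [-0.5, -0.6, 0.7]
grip_width: 0.357
grip_force: 20.0
time: 33.0
position: [0.4696, 0.1067, 0.1547]
tool_rot: [2.223, 2.22, -0.002]
ft_force: [-0.4, 0.0, -1.2]
grip_width: 0.362
grip_force: 20.0
pos [469.6 106.7 154.7] yaw 89.9 t 33.0 shift [-517.7    2.     5.3] turn [-0.   0.1 -0.1] grip 31.47951499687244 19.999876536021475 [-0.4  0.  -1.2]
```

```bash
python3 -m handwheel '[[0.024,-0.047,0,0,0,0,0],[0.024,-0.047,0,0,0,0,0],[0.024,-0.047,0,0,0,0,0],[0.024,-0.047,0,0,0,0,0],[0.024,-0.047,0,0,0,0,0],[0.024,-0.047,0,0,0,0,0],[0.024,-0.047,0,0,0,0,0],[0.024,-0.047,0,0,0,0,0],[0.024,-0.047,0,0,0,0,0],[0.024,-0.047,0.001,0,0,0,0],[0.024,-0.048,0.001,0,0,0,0],[0.024,0,0,0,0,0,0]]'
python3 -m handwheel '[[0.024,0,0,0,0,0,0],[0.024,0,0,0.05,0,0,0],[0.024,0,0,0.04,0,0,0],[0.024,0,0,0.03,0,0,0],[0.024,0,0,0.015,0,0,0],[0.024,0,0,0.005,0,0,0],[0.024,0,0,0,0,0,0],[0.024,0,0,0,0,0,0],[0.024,0,0,0,0,0,0]]'
python3 -c "
from h import *
goto(.471,-.411,0,90)"
```

```text
time: 34.5
position: [0.4689, -0.4145, 0.1511]
tool_rot: [-2.225, -2.21, 0.0]
ft_force: [-0.2, -0.2, -1.7]
grip_width: 0.361
grip_force: 20.0
time: 35.62
position: [0.4723, -0.4112, 0.0164]
tool_rot: [2.221, 2.219, -0.0]
ft_force: [-0.2, -0.9, 0.2]
grip_width: 0.361
grip_force: 20.0
pos [ 472.3 -411.2   16.4] yaw 89.9 t 35.62 shift [ 0.2 -1.3 16.4] turn [ 0.1  0.1 -0.1] grip 31.431853116110222 20.00003817709512 [-0.2 -0.9  0.2]
```

```bash
python3 -m handwheel '[[0.024,0,0,0.01,0,0,0],[0.024,0,0,0.006,0,0,0],[0.024,0,0,0,0,0,0],[0.024,0,0,0,0,0,0],[0.044,0,0,0,0,0,0],[0.044,0,0,0,0,0,0],[0.044,0,0,0,0,0,0],[0.044,0,0,0,0,0,0]]'
python3 -m handwheel '[[0.044,0,0,-0.02,0,0,0],[0.044,0,0,-0.04,0,0,0],[0.044,0,0,-0.05,0,0,0],[0.044,0,0,-0.05,0,0,0],[0.05,0,0,0,0,0,0],[0.05,0,0,0,0,0,0]]'
python3 -c "
from h import *
near(.471,-.411,.03,.01);near(.471,-.411,.03,.08);near(.488,-.337,.03,.06);goto(.459,-.106,.13,21.5)
print(ctrl.get_state()['joint_positions'].round(2))"
```

```text
time: 36.62
position: [0.4717, -0.4107, -0.0006]
tool_rot: [-2.222, -2.221, 0.0]
ft_force: [0.4, 0.6, 0.0]
grip_width: 0.506
grip_force: 0.0
time: 37.38
position: [0.4717, -0.4107, 0.1601]
tool_rot: [2.222, 2.22, -0.001]
ft_force: [-0.3, 0.5, -0.3]
grip_width: 0.566
grip_force: 0.0
near 906 mean [ 471.  -406.1   65.8] mid [ 471.  -410.4   54.2] size [31.8 29.3 87.5] zmax 98.0
near 278 mean [ 471.3 -410.3   87.7] mid [ 470.9 -412.4   88.8] size [19.4 19.4 17.6] zmax 97.7
near 281 mean [ 486.4 -337.1   67.9] mid [ 487.  -336.9   68.9] size [19.4 18.6 17.8] zmax 77.8
pos [ 470.9 -410.3  158.2] yaw 90.0 t 37.52 shift [304.2 -12.1  28.7] turn [-0.1 -0.  68.5] grip 49.94041545209327 0.0 [0.4 0.2 0.2]
[ 1.37  0.42 -0.91  1.53  0.34  1.36  0.43]
```

Both bottles upright. On to the fork, turning to its direction.

```bash
python3 -m handwheel '[[0.05,0.0435,-0.0017,0.003,0,0,0],[0.05,0.0435,-0.0017,0.003,0,0,0],[0.05,0.0435,-0.0017,0.003,0,0,0],[0.05,0.0435,-0.0017,0.003,0,0,0],[0.05,0.0435,-0.0017,0.003,0,0,0],[0.05,0.0435,-0.0017,0.003,0,0,0],[0.05,0.0435,-0.0017,0.003,0,0,0],[0.05,0,0,0,0,0,0],[0.05,0,0,0,0,0,0]]'
python3 -m handwheel '[[0.05,0,0,0,0,0,9.8],[0.05,0,0,0,0,0,9.8],[0.05,0,0,0,0,0,9.8],[0.05,0,0,0,0,0,9.8],[0.05,0,0,0,0,0,9.8],[0.05,0,0,0,0,0,9.8],[0.05,0,0,0,0,0,9.7],[0.05,0,0,0,0,0,0],[0.05,0,0,0,0,0,0],[0.05,0,0,0,0,0,0]]'
python3 - <<'E'
from h import *
near(.459,-.106,.085,.005,.02)
ci=ctrl.camera_info("wrist");p,d=ctrl.get_image("wrist");P=cloud(ci,d);cv2.imwrite("pics/w7.png",p)
m=(d>0)&(P[...,2]>.004)&(P[...,2]<.02)&(np.hypot(P[...,0]-.459,P[...,1]+.106)<.085)
r=cv2.minAreaRect((P[m][:,:2]*1000).astype(np.float32));print(r)
goto(.459,-.106,-.033,21.5)
print(ctrl.get_state()['joint_positions'].round(2))
E
```

```text
time: 38.65
position: [0.4596, -0.1068, 0.138]
tool_rot: [-2.222, -2.22, 0.001]
ft_force: [-0.7, 0.5, 0.3]
grip_width: 0.574
grip_force: 0.0
time: 39.9
position: [0.46, -0.1065, 0.1384]
tool_rot: [-3.086, -0.586, 0.0]
ft_force: [0.1, 0.0, 0.7]
grip_width: 0.575
grip_force: 0.0
near 1161 mean [ 458.9 -105.1    8.2] mid [ 455.1 -103.5    7.6] size [127.1  62.3   5.2] zmax 10.2
((453.30133056640625, -107.30892944335938), (132.12355041503906, 23.239713668823242), 21.967199325561523)
pos [ 460.1 -106.3  138.4] yaw 21.5 t 40.0 shift [ -0.9  -0.7 171.4] turn [0. 0. 0.] grip 50.234772212782616 0.0 [ 0.4 -0.5  0.1]
[ 1.3   0.01 -1.12  1.91  0.01  1.23 -1.02]
```

View pics/w7.png

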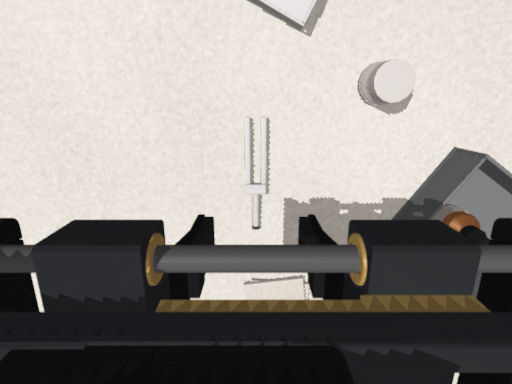

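Fork seen straight ahead at (255,117–228), 132×23 mm, yaw 22°, balance point (0.457,-0.106). Descend.

```bash
python3 -m handwheel '[[0.05,-0.0027,-0.0016,0.05,0,0,-0.5],[0.05,0,0,0.05,0,0,0],[0.05,0,0,0.03,0,0,0],[0.05,0,0,0.02,0,0,0],[0.05,0,0,0.013,0,0,0],[0.05,0,0,0.006,0,0,0],[0.05,0,0,0,0,0,0],[0.05,0,0,0,0,0,0],[0.05,0,0,0.004,0,0,0],[0.05,0,0,0,0,0,0]]'
python3 -c "
from h import *
tips();goto(.457,-.1058,-.0345,22)"
```

```text
time: 41.25
position: [0.4568, -0.1059, -0.0346]
tool_rot: [3.084, 0.598, -0.0]
ft_force: [-0.0, 1.1, 0.3]
grip_width: 0.574
grip_force: 0.0
tip 1 n 642 toolz max [-37. -37. -37. -36. -36. -36.] inner y [24.4 28.6]
tip -1 n 619 toolz max [-37. -37. -37. -36. -36. -36.] inner y [25.7 29.5]
pos [ 456.9 -105.8  -34.6] yaw 22.0 t 41.3 shift [ 0.1  0.  -0.1] turn [ 0.  0. -0.] grip 49.993898875978665 0.0 [-0.2 -0.4  0.1]
```

```bash
python3 -m handwheel '[[0.016,0,0,0,0,0,0],[0.016,0,0,0,0,0,0],[0.016,0,0,0,0,0,0],[0.016,0,0,0,0,0,0],[0.016,0,0,0,0,0,0]]' 15
python3 -m handwheel '[[0.016,0,0,-0.02,0,0,0],[0.016,0,0,-0.04,0,0,0],[0.016,0,0,-0.04,0,0,0],[0.016,0,0,-0.03,0,0,0],[0.016,0,0,0,0,0,0],[0.016,0,0,0,0,0,0]]'
python3 - <<'E'
from h import *
p,d=ctrl.get_image("wrist");cv2.imwrite("pics/w8.png",p)
goto(.671,-.008,.09,84)
ci=ctrl.camera_info("top");p,d=ctrl.get_image("top");P=cloud(ci,d)
m=(d>0)&(P[...,2]>.014)&(P[...,2]<.03)&(P[...,0]>.6)&(P[...,0]<.74)&(abs(P[...,1])<.13)
print(m.sum(),cv2.minAreaRect((P[m][:,:2]*1000).astype(np.float32)))
E
```

```text
time: 41.92
position: [0.4571, -0.1058, -0.0345]
tool_rot: [3.084, 0.598, 0.0]
ft_force: [0.4, -0.9, 0.6]
grip_width: 0.27
grip_force: 15.0
time: 42.68
position: [0.4561, -0.1058, 0.0946]
tool_rot: [-3.084, -0.598, 0.002]
ft_force: [-0.1, -0.5, -1.1]
grip_width: 0.275
grip_force: 15.0
pos [ 455.9 -105.6   94.2] yaw 22.0 t 42.73 shift [236.  -10.1   3.9] turn [ -0.1   0.  -62. ] grip 23.945002491910998 14.99528020620346 [-0.3 -0.4  0.6]
254 ((671.3795166015625, -5.643104553222656), (190.15695190429688, 97.03366088867188), 83.69530487060547)
```

View pics/w8.png

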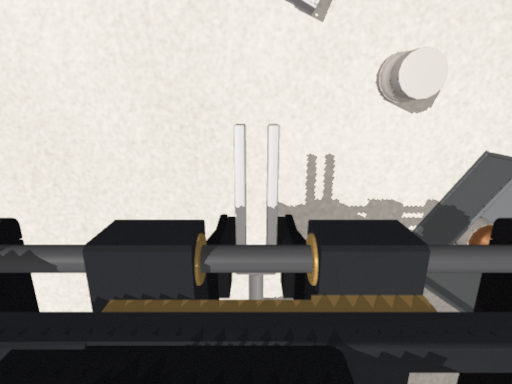

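Fork held level, tines (240,125),(273,125). Carry to the tray (centre (0.671,-0.006), long axis 83.7°).

```bash
python3 -m handwheel '[[0.016,0.0477,-0.003,0,0,0,0],[0.016,0.0477,-0.003,0,0,0,0],[0.016,0.0477,-0.003,0,0,0,0],[0.016,0.0477,-0.003,0,0,0,0],[0.016,0.0477,-0.003,0,0,0,0],[0.016,0,0,0,0,0,0],[0.016,0,0,0,0,0,0]]'
python3 -m handwheel '[[0.016,0,0,0,0,0,-10.3],[0.016,0,0,0,0,0,-10.3],[0.016,0,0,0,0,0,-10.3],[0.016,0,0,0,0,0,-10.3],[0.016,0,0,0,0,0,-10.3],[0.016,0,0,0,0,0,-10.2],[0.016,0,0,0,0,0,0],[0.016,0,0,0,0,0,0],[0.016,0,0,0,0,0,0]]'
python3 -c "
from h import *
goto(.6718,-.002,-.031,83.7)"
```

```text
time: 43.65
position: [0.6714, -0.0023, 0.0935]
tool_rot: [-3.083, -0.6, 0.005]
ft_force: [-0.1, -0.3, -0.8]
grip_width: 0.27
grip_force: 15.0
time: 44.78
position: [0.6724, -0.0031, 0.0955]
tool_rot: [2.343, 2.092, -0.001]
ft_force: [-0.2, 0.1, -0.6]
grip_width: 0.275
grip_force: 15.0
pos [672.4  -3.1  95.5] yaw 83.5 t 44.77 shift [  1.1  -0.7 126.5] turn [ 0.   0.  -0.2] grip 23.918213414074636 14.995274841785431 [-0.2  0.1 -0.6]
```

```bash
python3 -m handwheel '[[0.016,0.001,-0.0005,0.05,0,0,0],[0.016,0,0,0.04,0,0,0],[0.016,0,0,0.02,0,0,0],[0.016,0,0,0.01,0,0,0],[0.016,0,0,0,0,0,0],[0.016,0,0,0,0,0,0]]'
python3 -m handwheel '[[0.016,0,0,0.0055,0,0,0],[0.016,0,0,0,0,0,0],[0.016,0,0,0,0,0,0]]'
python3 -c "
from h import *
goto(.6718,-.002,-.031,83.7)"
```

```text
time: 45.52
position: [0.6734, -0.0012, -0.023]
tool_rot: [2.34, 2.094, 0.003]
ft_force: [0.5, 0.3, 0.3]
grip_width: 0.271
grip_force: 15.0
time: 45.9
position: [0.6722, -0.0016, -0.03]
tool_rot: [2.341, 2.095, -0.0]
ft_force: [-0.4, 0.2, -1.1]
grip_width: 0.269
grip_force: 15.0
pos [672.2  -1.6 -30. ] yaw 83.7 t 45.9 shift [-0.4 -0.4  1. ] turn [ 0.  0. -0.] grip 23.38421226993303 14.995243102312088 [-0.4  0.2 -1.1]
```

```bash
python3 -m handwheel '[[0.016,0,0,0.001,0,0,0],[0.016,0,0,0,0,0,0],[0.016,0,0,0,0,0,0],[0.036,0,0,0,0,0,0],[0.036,0,0,0,0,0,0],[0.036,0,0,0,0,0,0],[0.036,0,0,0,0,0,0]]'
python3 -m handwheel '[[0.036,0,0,-0.02,0,0,0],[0.036,0,0,-0.04,0,0,0],[0.036,0,0,-0.05,0,0,0],[0.036,0,0,-0.05,0,0,0],[0.036,0,0,0,0,0,0],[0.036,0,0,0,0,0,0]]'
python3 -m handwheel '[[0.036,-0.06,0,0,0,0,0],[0.036,-0.06,0,0,0,0,0],[0.036,-0.06,0,0,0,0,0],[0.036,-0.06,0,0,0,0,0],[0.036,0,0,0,0,0,0],[0.036,0,0,0,0,0,0],[0.036,0,0,0,0,0,0]]'
python3 - <<'E'
from h import *
goto(.67,-.2,.1,84)
p,d=ctrl.get_image("scene");q,e=ctrl.get_image("top");P=cloud(ctrl.camera_info("top"),e)
for n,x,y,lo in(("jar",.596,-.192,.03),("tape",.593,.209,.015),("fork",.67,-.006,.009),("s1",.473,.442,.03),("s2",.498,.344,.035)):
    m=(e>0)&(P[...,2]>lo)&(P[...,2]<.1)&(np.hypot(P[...,0]-x,P[...,1]-y)<.034);print(n,m.sum(),P[m].mean(0).round(3) if m.any() else "",P[m].max(0).round(3) if m.any() else "")
a=cv2.resize(p[120:280,60:500],(800,291),interpolation=cv2.INTER_CUBIC);b=cv2.resize(q[125:255,85:450],(800,285),interpolation=cv2.INTER_CUBIC)
cv2.imwrite("pics/end.png",np.vstack([a,b]))
E
```

```text
time: 46.78
position: [0.6722, -0.0016, -0.031]
tool_rot: [2.341, 2.095, -0.0]
ft_force: [-0.0, -0.1, 0.2]
grip_width: 0.412
grip_force: 0.0
time: 47.52
position: [0.6722, -0.0016, 0.1296]
tool_rot: [2.34, 2.095, 0.0]
ft_force: [-0.8, -0.0, -0.4]
grip_width: 0.406
grip_force: 0.0
time: 48.4
position: [0.6457, -0.2376, 0.1286]
tool_rot: [-2.337, -2.098, -0.0]
ft_force: [-0.5, 0.4, -0.1]
grip_width: 0.412
grip_force: 0.0
pos [ 645.7 -237.6  128.6] yaw 83.9 t 48.4 shift [39.9 20.1 28.6] turn [-0.  -0.  -0.1] grip 35.88258231150108 0.0 [-0.5  0.4 -0.1]
jar 163 [ 0.596 -0.192  0.041] [ 0.617 -0.173  0.047]
tape 177 [0.593 0.209 0.025] [0.621 0.237 0.03 ]
fork 105 [ 0.672 -0.006  0.012] [0.688 0.027 0.018]
s1 11 [0.474 0.439 0.036] [0.477 0.444 0.04 ]
s2 12 [0.498 0.344 0.044] [0.502 0.348 0.051]
```

View pics/end.png

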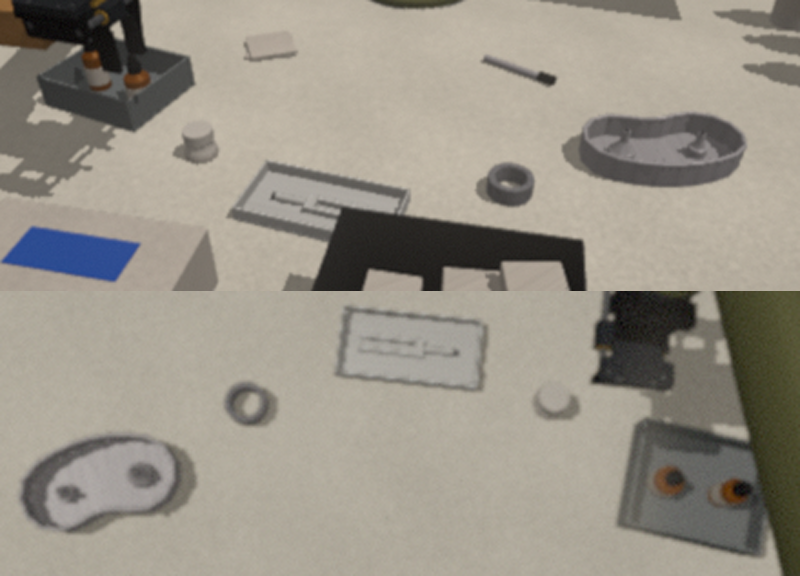

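The final picture shows both specula standing in the dish (bottom half: (68,492), (145,472)), both bottles upright in the bin ((668,480), (735,490)) and the fork flat in the tray (360–458,350). The jar and tape haven't moved. I'm handing in.

```bash
python3 -c "
from bench import ctrl
print(ctrl.close_job())"
```

```text
the job is handed in; nothing more can be done
None
```

The job is handed in at about 48 s: both specula stand mouth down in the dish, both bottles stand upright in the bin, the fork lies flat in the tray, and the jar and tape are where they were; the result of the judging was not shown.

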